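# Offer the hinge bar up to the jamb and hold the knuckles in line

### The job

Pick up the loose wooden hinge bar, offer its knuckle gently into the gap between the two knuckles of the jamb block so that all three holes line up as one straight bore, level and centred in the gap without leaning on the jamb, and keep holding it still there so that a colleague can push the pin through. Finish while holding the bar in line: do not let go, and leave the hinge pin, the tape roll and the scraper where they lie.

Things in the scene. Friction and masses are not known exactly. Their poses are not given: they have to be found in the camera images.
- hinge_bar: Loose half of the hinge, 0.15 to 0.31 kg: pale beech bar 130 long (x), 34 wide (y), 31 high (z), with a 3 mm steel strap leaf, 26 wide, along its top (34 high in all) ending in one steel knuckle beyond its +x end. Lies flat on the worktop. Origin: centre of the bar's underside; x along the bar towards the knuckle, z up. Grip it across its 34 mm width.
- bar_bore (a point): Centre of the bar's knuckle: 85 mm ahead (+x) of the bar's origin and 19 mm above its underside. The knuckle is a tube of 28 outer and 18 inner diameter, 30 long along y; its bore runs along y. Axes as hinge_bar.
- jamb: Fixed jamb block: darker beech post 60 deep (x), 120 wide (y), 116 high, on a flat dark steel foot 6 thick, 136 wide (24 mm proud behind, not in front). A steel leaf, 100 wide, on its front (-x) face carries two knuckles. Origin: centre of the post's underside on the worktop; the front faces the robot to within about 25 degrees; z up.
- jamb_bore (a point): Middle of the gap between the jamb's two knuckles, on their bore axis: 50 mm in front (-x) of the jamb's origin, 90 mm up. Bore along y, level. Knuckles 28 outer, 18 inner diameter, 24 long, clear gap 40 (y -20 to +20), open to the front, above and below; post face 20 mm behind the axis. Axes as jamb. In line with the bar level, bar_bore lies on jamb_bore, bar pointing along jamb +x.
- hinge_pin: Bystander: steel hinge pin, 8 diameter, about 131 long with a 14 mm head and a brass collar, lying on the worktop. Origin under its middle. Leave alone.
- masking_roll: Bystander: roll of masking tape, 89 diameter, 24 high, lying flat. Origin: centre of its underside. Leave alone.
- scraper: Bystander: scraper with red handle, 204 long, 18 high, lying flat. Origin: middle of its underside. Leave alone.

How it is judged:
On the way:
1. the hinge bar is picked up in the gripper, clear of the worktop (height (world z) of bar_bore above 0.055 m and height (world z) of hinge_bar above 0.035 m and contact force between the fingers and hinge_bar above 1 N), for 0.2 s.
At the end, for the whole second after the job is handed in: Gripper alone holds the bar still (<20 mm/s), underside >30 mm up, within 0.35 rad of level; knuckle centre within 3 mm of the jamb bore axis front-to-back and in height, within 4.8 mm of mid-gap along it; bores parallel within 0.08 rad; bar presses the jamb with <1 N (x of bar_bore in the frame of jamb_bore between -0.003 and 0.003 m and z of bar_bore in the frame of jamb_bore between -0.003 and 0.003 m and y of bar_bore in the frame of jamb_bore between -0.0048 and 0.0048 m and angle between the y axis of bar_bore and the y axis of jamb_bore, either way round below 0.08 rad and angle between hinge_bar's own z axis and vertical below 0.35 rad and contact force between the fingers and hinge_bar above 1 N and contact force between hinge_bar and jamb below 1 N and height (world z) of hinge_bar above 0.03 m and linear speed of hinge_bar below 0.02 m/s); the arm keeps its last pose, push and grip.
It fails at once if the bar is rammed into the jamb (over 20 N) (contact force between hinge_bar and jamb above 20 N).
It fails at once if the hinge pin is moved more than 20 mm (distance of hinge_pin from where it was at the start of the episode above 0.02 m).
It fails at once if the tape roll is moved more than 20 mm (distance of masking_roll from where it was at the start of the episode above 0.02 m).
It fails at once if the scraper is moved more than 20 mm (distance of scraper from where it was at the start of the episode above 0.02 m).
It also fails if it takes over 40 s, if anything falls off the work surface, if the arm or the gripper's body presses on something with over 40 N, if the wrist force passes 120 N, or if a joint passes its speed limit or range.

### The arm

A 6-joint arm with a two-finger parallel gripper is mounted at the origin on a cart in front of the work surface, level with it; the furniture and walls round the work are solid. World frame = base frame: x ahead of the robot, y to its left, z up, the work surface at z = 0. Lengths are in m, angles in rad, forces in N, time in s.
With the tool pointing down it reaches from about 0.425 to 0.95 m from the base axis. Payload 3.5 kg.
Tool frame: the origin (TCP) lies between the finger pads; the fingertips stand 22 mm ahead of it and the grasp point (between the pads) lies 3 mm ahead of it (ctrl.nose_length is the z of the fingertips in the tool frame, in m); z points along the fingers, y is the line along which they close (so a half turn about z gives the same grasp; the last joint's range is limited). The gripper opens to 85 mm and grips with 20 to 120 N. Pads are 22 mm wide; open, the fingers measure 114 mm over their backs; the gripper's body (76 mm by 85 mm) begins 54 mm behind the grasp point. The pads swing forward as they close: fully open they stand 13 mm farther back than shut.
Start: joints at [-1.423, 0.286, 1.577, -0, 1.279, -0.15], TCP at [0.198, -0.645, 0.253] pointing down, gripper open.
Joint ranges: [-2.77, 2.77], [-0.9, 2.22], [0.21, 2.48], [-1.53, 4.67], [0.24, 2.81], [-2.84, 2.84]. Speed limits (rad/s): [2.79, 2.79, 3.14, 3.14, 3.14, 3.14].

### API

Orientations are given as a unit quaternion [x, y, z, w].
In Python, from plant import ctrl gives the robot as it stands. The module is installed in compiled form; this text tells all that it offers.
- The arm moves only by the tool send_rows, never from a script. Its argument "rows" is text: rows parted by semicolons, each of 7 numbers parted by spaces: the turn, a rotation vector about the tool's x, y, z in fractions of the full range, 1 being 360 degrees, then the shift along the tool's x, y, z in a scale on which 1.0 is 1 m, then the opening, from -1 (shut) to 1 (fully open). A call has 1 to 8 rows; each row is the pose to reach, as a shift and turn from the pose commanded when the call began, along the tool's axes at that moment; what a row does not reach only later rows make up. A row lasts 1/8 s, in which the tool goes at most 62.5 mm and 10.7 degrees, less where a joint would pass 70% of its speed; a pose out of reach is approached as far as the arm can. No shift or turn number may pass 1 either way. A call with a gripper value outside its range is refused whole. The fingers move at their own pace and stop on an object; "grip_force" is the grip in N (left out, the last holds). Time passes only in rows, so rows that repeat a pose let the fingers close. It gives the time, the measured TCP pose, the force, the opening and the grip force at its end, in the units of the state.
- ctrl.get_state(): the state, without advancing time (a new reading comes with each control period).
- ctrl.read_camera(name): name is "scene" or "side" or "wrist"; returns a dict with "color" (480x640x3 uint8, red, green, blue), "fx", "fy", "cx", "cy" (pixels), "D" ([k1, k2, p1, p2, k3] as OpenCV has them; the pictures are not rectified), "extrinsics" (4x4, takes a point from world to camera coordinates). Camera axes: x right, y down, z forward; pixel columns grow to the right and rows downward; lengths in m; the calibration is good to about 2 mm. A picture is of the moment at which its call begins. There is no depth.
- ctrl.sign_off(): hands the job in; it is judged then, once.
Trained networks look in a picture, given as the dict that the camera call returned (one of the last four; its "shot" number tells which), for a name from the list of things; names that differ only in an ending like _2 or _b are one class to them, and where a whole thing is asked for, a point or a joint stands for the part that bears it (a point fixed in the world has none). Each returns a list of dicts, best first, with "p" (0 to 1); they miss things now and then, are a little off and sometimes report something else, mostly with a low value. They report only what shows in the picture. A call takes as long as a camera call.
- ctrl.look_for(picture, target): "position" ([x, y, z] in m, in the coordinates of the camera as it stood for that picture, good to about 4 mm: the middle of the surface that is visible of it).
The state is a dict: "time": time; "qpos": joint angles; "dq": joint speeds; "joint_efforts": joint torques, N m; "eef_pos": TCP position; "tcp_rot": TCP orientation; "contact_force": force on the tool from outside, world axes, zero at the start; "wrist_torque": the same for the moment, N m; "opening": opening from 0.0 (shut) to 1.0 (fully open); "finger_force": force on a finger pad.
Only numpy, scipy, OpenCV 4.12 (cv2) and the standard library are available. Lean on these libraries where they do the work, as an engineer would, in place of code of your own. Each camera call takes 0.05 s, during which the arm holds its last target. There are 200 camera calls.

## Working session

There is one attempt and no reset: what is moved stays moved. The work goes in short steps, Python scripts to look and compute and a tool call to move; the robot and the scene stay as the last step left them, time stands still between calls to the robot, and variables do not carry over. Pictures are saved under pics/ and viewed, at most 10 in all, crops included, and the job is handed in when it is done.

Besides the shell and the picture viewer there is one more tool, called after "Emit:" by a JSON object that holds its "name" and its "arguments". send_rows: Moves the arm, as the interface text tells. Its arguments: {"type":"object","properties":{"rows":{"type":"string"},"grip_force":{"type":"number"}},"required":["rows"]}

```bash
mkdir -p pics; cat > h.py <<'E'
import numpy as np, cv2
from plant import ctrl
from scipy.spatial.transform import Rotation as R
def shot(n,fn=None):
    p=ctrl.read_camera(n)
    if fn: cv2.imwrite('pics/'+fn,p['color'][:,:,::-1])
    return p
def K(p): return np.array([[p['fx'],0,p['cx']],[0,p['fy'],p['cy']],[0,0,1.]])
def proj(p,X):
    E=np.array(p['extrinsics']); X=np.atleast_2d(X).astype(float)
    return cv2.projectPoints(X,cv2.Rodrigues(E[:3,:3])[0],E[:3,3],K(p),np.array(p['D'],float))[0][:,0]
def ray(p,uv):
    E=np.array(p['extrinsics']); q=cv2.undistortPoints(np.array(uv,float).reshape(-1,1,2),K(p),np.array(p['D'],float))[:,0]
    d=np.c_[q,np.ones(len(q))]@E[:3,:3]; return -E[:3,:3].T@E[:3,3],d
def onz(p,uv,z):
    c,d=ray(p,uv); return c+d*((z-c[2])/d[:,2])[:,None]
def look(p,t):
    E=np.array(p['extrinsics'])
    return [(round(r['p'],2),(E[:3,:3].T@(np.array(r['position'])-E[:3,3])).round(4)) for r in ctrl.look_for(p,t)][:2]
E
python3 - <<'E'
from h import *
for n in ['scene','side']:
    p=shot(n,n+'0.png')
    print(n,p['fx'],np.array(p['extrinsics']).round(3).tolist())
    for t in ['hinge_bar','bar_bore','jamb','hinge_pin','masking_roll','scraper']: print(t,look(p,t))
s=ctrl.get_state(); print(s['time'],s['eef_pos'],s['tcp_rot'],s['opening'])
E
```

```text
scene 454.4491912761493 [[-0.781, -0.624, 0.022, 0.373], [-0.311, 0.358, -0.881, 0.253], [0.542, -0.694, -0.473, 0.643], [0.0, 0.0, 0.0, 1.0]]
hinge_bar [(0.9, array([ 0.4406, -0.3158,  0.0183]))]
bar_bore [(0.62, array([ 0.4432, -0.3126,  0.0249]))]
jamb [(0.7, array([ 0.6386, -0.1941,  0.0804]))]
hinge_pin [(0.48, array([ 0.4508, -0.0746,  0.0091]))]
masking_roll [(0.62, array([0.4283, 0.2011, 0.0219]))]
scraper [(0.64, array([0.3904, 0.0805, 0.012 ]))]
side 480.25134885883773 [[-1.0, 0.001, 0.01, 0.55], [-0.008, 0.505, -0.863, 0.102], [-0.006, -0.863, -0.505, 0.873], [0.0, 0.0, 0.0, 1.0]]
hinge_bar [(0.94, array([ 0.4429, -0.316 ,  0.0227]))]
bar_bore [(0.75, array([ 0.4453, -0.3162,  0.0225]))]
jamb [(0.67, array([ 0.6541, -0.179 ,  0.0957]))]
hinge_pin [(0.74, array([ 0.4477, -0.0787,  0.0064]))]
masking_roll [(0.91, array([0.4357, 0.1954, 0.0215]))]
scraper [(0.93, array([0.4083, 0.0732, 0.0148]))]
0.7 [ 0.19806951 -0.6452671   0.25336434] [ 9.88934448e-01  1.48353148e-01 -1.37030475e-05  1.10697411e-05] 0.9994195947215668
```

View pics/scene0.png

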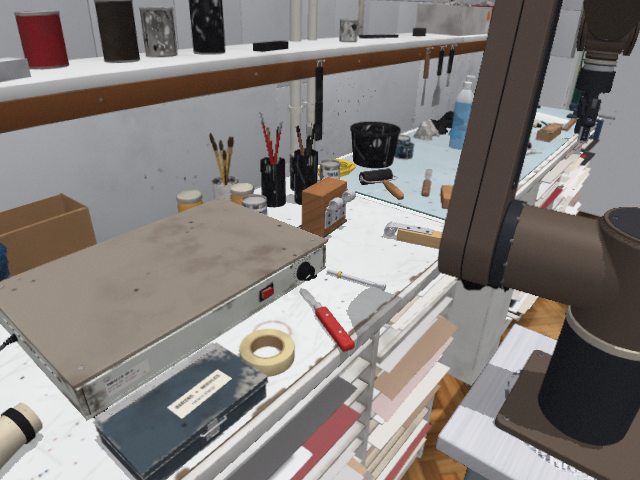

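View pics/side0.png

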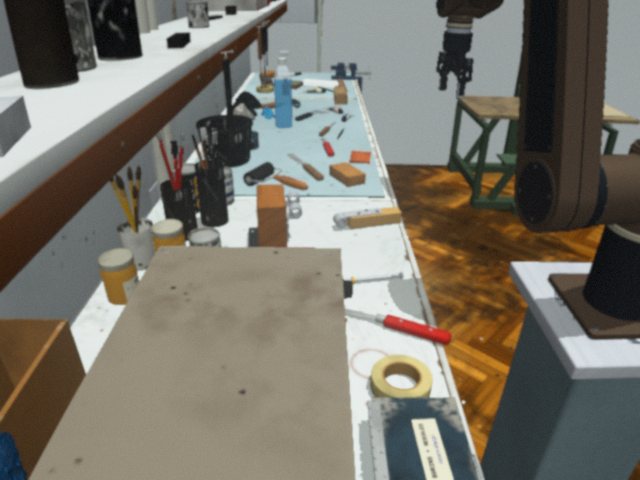

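The scene view shows the bar at about (410,235), its knuckle towards the jamb, and the jamb at (325,208). The side view shows the bar at (368,217) and the jamb knuckles at (293,206). Next I'll bring the wrist camera over them.

The manual's scale: shifts go in shares of 1 m and turns go in shares of 360 degrees. Converting my numbers, 317 mm / 1000 = 0.317, -217 mm / 1000 = -0.217, 17 degrees / 360 = 0.0472.

Emit:
{"name": "send_rows", "arguments": {"rows": "0 0 0.0056 0.045 -0.031 0 1;0 0 0.0111 0.09 -0.062 0 1;0 0 0.0194 0.135 -0.093 0 1;0 0 0.025 0.18 -0.123 0 1;0 0 0.0333 0.225 -0.154 0 1;0 0 0.0417 0.27 -0.185 0 1;0 0 0.0472 0.305 -0.209 0 1;0 0 0.0472 0.317 -0.217 0 1"}}

```text
time: 1.7
eef_pos: [0.4386, -0.343, 0.2536]
tcp_rot: [1.0, 0.002, 0.0, 0.0]
contact_force: [-0.8, 0.5, 0.0]
opening: 1.001
finger_force: 0.0
```

```bash
python3 - <<'E'
from h import *
p=shot('wrist','w1.png')
for t in ['hinge_bar','bar_bore','jamb']: print(t,look(p,t))
s=ctrl.get_state(); print(s['time'],s['eef_pos'],s['tcp_rot'])
T=np.eye(4);T[:3,:3]=R.from_quat(s['tcp_rot']).as_matrix();T[:3,3]=s['eef_pos']
print((np.array(p['extrinsics'])@T).round(4))
E
```

```text
hinge_bar [(0.65, array([ 0.4505, -0.3284,  0.0341]))]
bar_bore [(0.58, array([ 0.4522, -0.3264,  0.0332]))]
jamb [(0.24, array([ 0.4492, -0.0853,  0.0086]))]
1.9 [ 0.43707647 -0.34555903  0.2533908 ] [ 9.99999811e-01  5.07304836e-04 -1.45519273e-04  3.16564326e-04]
[[ 4.200e-03  1.000e+00  6.000e-04  9.000e-04]
 [-9.583e-01  4.200e-03 -2.859e-01  3.770e-02]
 [-2.859e-01  6.000e-04  9.583e-01  1.364e-01]
 [ 0.000e+00  0.000e+00  0.000e+00  1.000e+00]]
```

View pics/w1.png

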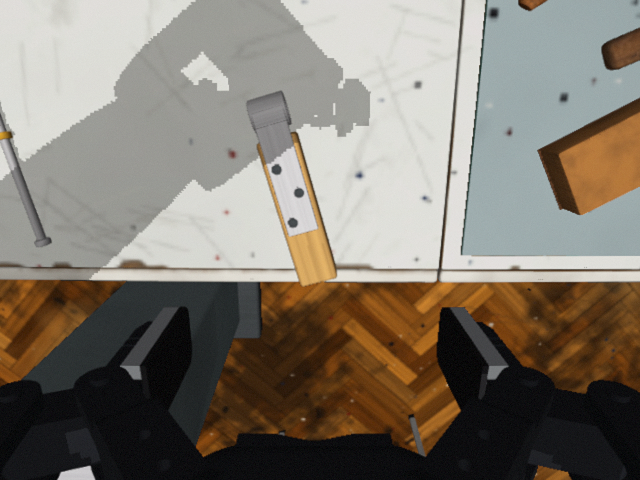

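The wrist view shows the bar running from the knuckle (268,108) to its rear end (318,280), which overhangs the bench edge, and the pin at the left. I'll enlarge it to read the corners.

```bash
python3 - <<'E'
import cv2
i=cv2.imread('pics/w1.png')[85:295,225:365]
cv2.imwrite('pics/w1c.png',cv2.resize(i[:145],None,fx=4,fy=4,interpolation=cv2.INTER_CUBIC))
cv2.imwrite('pics/w1d.png',cv2.resize(i[130:],None,fx=4,fy=4,interpolation=cv2.INTER_CUBIC))
c=cv2.imread('pics/w1.png')[85:295,225:365]
E
```

```text
(no output)
```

View pics/w1c.png

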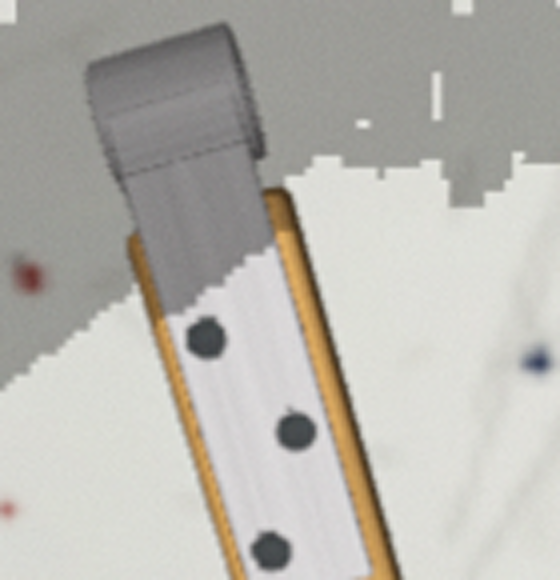

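View pics/w1d.png

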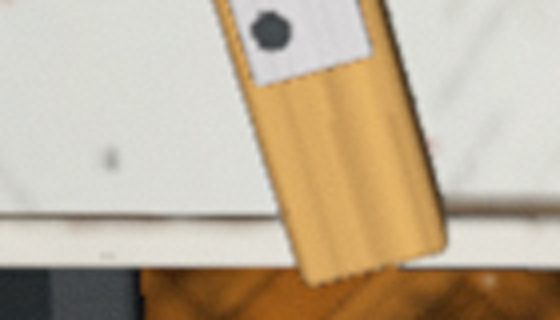

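Zoomed corners of the wood's top face, in full-image pixels: front-left (257.5,143.8), front-right (297,132), rear-left (301,286), rear-right (336,277).

```bash
python3 - <<'E'
from h import *
p=shot('wrist')
P=onz(p,[[257.5,143],[297,132],[301.2,286.5],[336.5,277.5]],.031)
print(P.round(4))
f=(P[0]+P[1])/2;r=(P[2]+P[3])/2;d=f-r
yaw=np.arctan2(d[1],d[0]); print('L',np.linalg.norm(d),np.degrees(yaw),'W',np.linalg.norm(P[0]-P[1]),np.linalg.norm(P[2]-P[3]),'c',P.mean(0))
s=ctrl.get_state(); print(s['eef_pos'],s['tcp_rot'],s['qpos'])
E
```

```text
[[ 0.4847 -0.3023  0.031 ]
 [ 0.4933 -0.3338  0.031 ]
 [ 0.3613 -0.3363  0.031 ]
 [ 0.3698 -0.3671  0.031 ]]
L 0.12793603780368004 15.238157769579395 W 0.03263053385520965 0.03198260411316157 c [ 0.42725625 -0.3348721   0.031     ]
[ 0.43687184 -0.34583426  0.25336257] [ 9.99999957e-01  6.53328294e-05 -1.41281907e-04  2.50055732e-04] [-8.51474841e-01  2.72239488e-02  1.86884747e+00 -5.72091286e-04
  1.24533121e+00  7.19373695e-01]
```

Scaled: 227 mm / 1000 = 0.227, 220 mm / 1000 = 0.22, -15.2 degrees / 360 = -0.0422.

Emit:
{"name": "send_rows", "arguments": {"rows": "0 0 -0.0222 -0.001 -0.006 0.04 1;0 0 -0.0422 -0.002 -0.013 0.08 1;0 0 -0.0422 -0.002 -0.013 0.13 1;0 0 -0.0422 -0.002 -0.013 0.175 1;0 0 -0.0422 -0.002 -0.013 0.205 1;0 0 -0.0422 -0.002 -0.013 0.22 1;0 0 -0.0422 -0.002 -0.013 0.227 1;0 0 -0.0422 -0.002 -0.013 0.227 1"}}

```text
time: 2.95
eef_pos: [0.4356, -0.3326, 0.0269]
tcp_rot: [0.991, 0.133, 0.0, 0.0]
contact_force: [-0.5, -0.1, -0.1]
opening: 0.998
finger_force: 0.0
```

Emit:
{"name": "send_rows", "arguments": {"rows": "0 0 0 0 0 0 -1;0 0 0 0 0 0 -1;0 0 0 0 0 0 -1;0 0 0 0 0 0 -1;0 0 0 0 0 0 -1;0 0 0 0 0 0 -1", "grip_force": 60}}

```text
time: 3.7
eef_pos: [0.4359, -0.3321, 0.0271]
tcp_rot: [0.991, 0.133, 0.0, 0.0]
contact_force: [0.1, 1.2, 5.7]
opening: 0.387
finger_force: 62.3
```

Scaled: -253 mm / 1000 = -0.253, -245 mm / 1000 = -0.245.

Emit:
{"name": "send_rows", "arguments": {"rows": "0 0 0 0 0 -0.015 -1;0 0 0 0 0 -0.05 -1;0 0 0 0 0 -0.095 -1;0 0 0 0.03 0.01 -0.14 -1;0 0 0 0.06 0.02 -0.18 -1;0 0 0 0.09 0.03 -0.22 -1;0 0 0 0.115 0.036 -0.245 -1;0 0 0 0.122 0.038 -0.253 -1"}}

```text
time: 4.7
eef_pos: [0.5643, -0.3364, 0.2813]
tcp_rot: [0.991, 0.133, 0.001, 0.001]
contact_force: [-0.4, 0.3, -2.9]
opening: 0.391
finger_force: 61.6
```

Emit:
{"name": "send_rows", "arguments": {"rows": "0 0 0 0 0 0 -1;0 0 0 0 0 0 -1"}}

```text
time: 4.95
eef_pos: [0.5616, -0.3359, 0.2769]
tcp_rot: [0.991, 0.133, -0.002, -0.001]
contact_force: [-0.9, -0.6, -2.1]
opening: 0.386
finger_force: 61.6
```

```bash
python3 - <<'E'
from h import *
p=shot('wrist','w2.png')
for t in ['bar_bore','jamb']: print(t,look(p,t))
np.save('w2.npy',p,allow_pickle=True)
p=shot('side','s2.png');np.save('s2.npy',p,allow_pickle=True)
for t in ['bar_bore','jamb']: print(t,look(p,t))
s=ctrl.get_state(); print(s['time'],s['eef_pos'],s['tcp_rot'],s['opening'],s['finger_force'],s['contact_force'])
E
```

```text
bar_bore [(0.81, array([ 0.6012, -0.3273,  0.2833]))]
jamb [(0.64, array([ 0.6505, -0.2355,  0.117 ]))]
bar_bore [(0.67, array([ 0.581 , -0.3192,  0.2688])), (0.42, array([0.4388, 0.1932, 0.0207]))]
jamb [(0.55, array([ 0.6597, -0.177 ,  0.0927]))]
5.25 [ 0.56268484 -0.33638084  0.27878335] [ 9.91174181e-01  1.32565209e-01 -3.12192952e-04 -3.31643910e-04] 0.38521463041720855 61.585400104522705 [-0.56717273  0.83485231 -1.62348204]
```

View pics/w2.png

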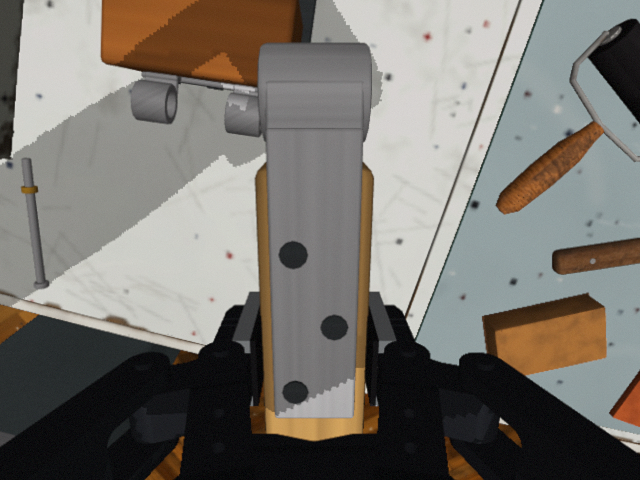

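The bar is held square, with its knuckle at (315,85). The jamb's knuckles are at (155,103) and (243,113), the right one partly hidden. I'll shift right to see the whole jamb.

Scaled: 45 mm / 1000 = 0.045, 20 mm / 1000 = 0.02.

Emit:
{"name": "send_rows", "arguments": {"rows": "0 0 0 0.005 0.02 0 -1;0 0 0 0.02 0.045 0 -1;0 0 0 0.02 0.045 0 -1;0 0 0 0.02 0.045 0 -1;0 0 0 0.02 0.045 0 -1"}}

```text
time: 5.88
eef_pos: [0.5939, -0.374, 0.2794]
tcp_rot: [0.991, 0.133, -0.0, -0.0]
contact_force: [-0.5, 0.5, -1.1]
opening: 0.385
finger_force: 61.5
```

```bash
python3 - <<'E'
from h import *
p=shot('wrist','w3.png')
np.save('w3.npy',p,allow_pickle=True)
s=ctrl.get_state(); print(s['time'],s['eef_pos'],s['tcp_rot'])
i=p['color'][40:190,40:240,::-1]
cv2.imwrite('pics/w3c.png',cv2.resize(i,None,fx=4,fy=4,interpolation=cv2.INTER_CUBIC))
E
```

```text
5.925 [ 0.59398416 -0.37395437  0.27948867] [ 9.91120770e-01  1.32964699e-01 -4.74748638e-05 -7.97270219e-05]
```

View pics/w3c.png

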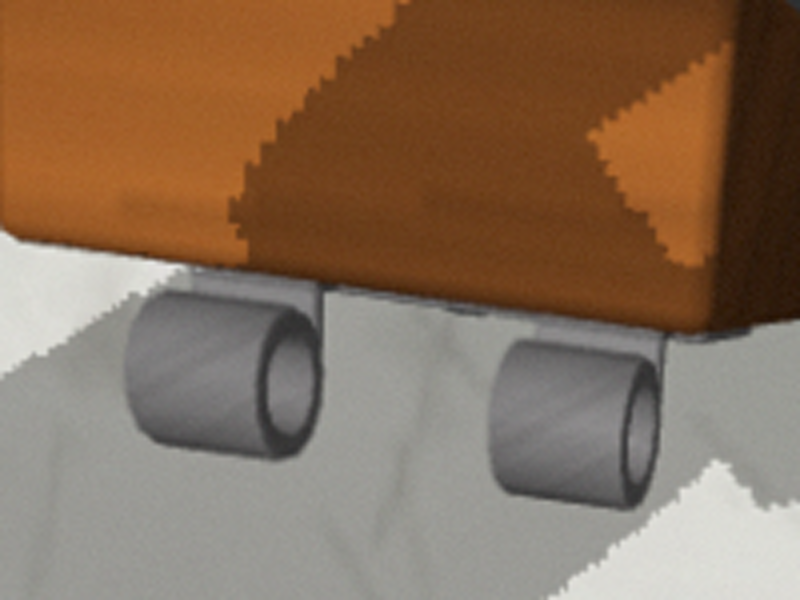

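```bash
cat > fit.py <<'E'
from h import *
from scipy.optimize import least_squares
p=np.load('w3.npy',allow_pickle=True).item()
c=lambda u:(np.array(u)+.5)/4-.5+40
a=np.linspace(0,2*np.pi,72)
ring=lambda y:np.c_[-.05+.014*np.cos(a),0*a+y,.09+.014*np.sin(a)]
def model(v):
    r=R.from_euler('z',v[2]).as_matrix(); W=lambda X:proj(p,np.atleast_2d(X)@r.T+[v[0],v[1],v[3] if len(v)>3 else 0])
    A,B,C,D=[W(ring(y)) for y in (.02,-.044,.044,-.02)]
    e=W([[-.03,.0,.116],[-.03,-.05,.116]])
    box=lambda q:[q[:,0].min(),q[:,0].max(),q[:,1].min(),q[:,1].max()]
    # edge: row of top edge line at crop columns
    def row(u): return e[0,1]+(u-e[0,0])*(e[1,1]-e[0,1])/(e[1,0]-e[0,0])
    return np.r_[box(A),box(B),C[:,0].min(),D[:,0].min(),row(c(250)),row(c(600))]
obs=c([256,322,303,460,619,660,353,510,126,490,272,322])
for n in (3,4):
    s=least_squares(lambda v:model(v)-obs,[.66,-.2,0,0][:n],x_scale=.01)
    print(s.x.round(4),np.degrees(s.x[2]),(s.fun).round(1))
    r=R.from_euler('z',s.x[2]).as_matrix(); print('bore',(r@[-.05,0,.09]+[s.x[0],s.x[1],0]).round(4))
E
python3 fit.py
python3 - <<'E'
from h import *
p=np.load('w3.npy',allow_pickle=True).item()
i=p['color'][30:180,230:400,::-1]
cv2.imwrite('pics/w3d.png',cv2.resize(i,None,fx=4,fy=4,interpolation=cv2.INTER_CUBIC))
E
```

```text
[ 0.662  -0.2346  0.1217] 6.97327129454155 [-0.   1.1  0.   0.1  0.9  1.   0.2 -0.  -1.7 -1.2 -0.1 -0.1]
bore [ 0.6123 -0.2406  0.09  ]
[ 0.6615 -0.2333  0.1213 -0.0035] 6.947389870851377 [ 0.4  1.4  0.2 -0.2  0.3  0.4  0.2 -0.4 -0.8 -1.5  0.1  0.1]
bore [ 0.6118 -0.2394  0.09  ]
```

View pics/w3d.png

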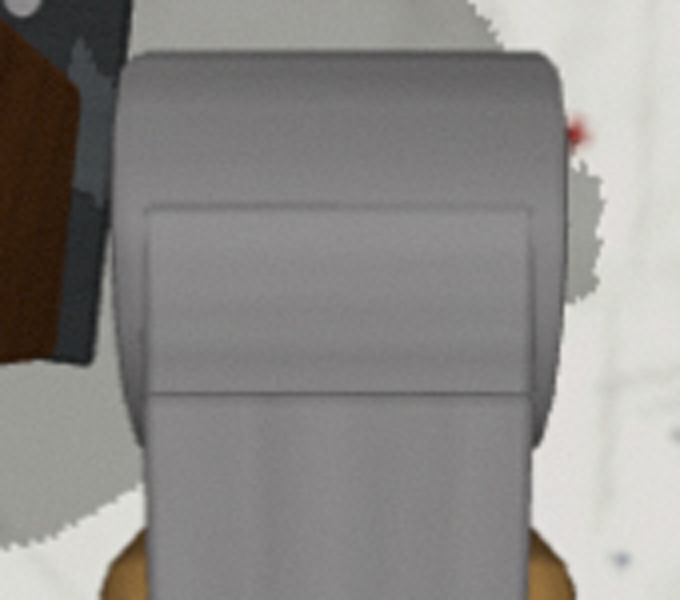

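```bash
cat > bar.py <<'E'
from h import *
from scipy.optimize import least_squares
def barfit(p,s,obs,z0=None):
    # obs: knuckle silhouette left,right col, top row, strap left/right col at row r
    T=R.from_quat(s[1]); a=np.linspace(0,2*np.pi,72)
    def model(v):
        x,y,z,yaw=v
        k=np.vstack([np.c_[.014*np.cos(a),0*a+h,.014*np.sin(a)] for h in (-.015,.015)])
        k=k*[1,-1,-1]; k=R.from_euler('z',yaw).apply(k)+[x,y,z]
        q=proj(p,T.apply(k)+s[0])
        c=[ (R.from_euler('z',yaw).apply([[-.02,h,-.015],[-.05,h,-.015]])+[x,y,z]) for h in (-.013,.013)]
        st=[proj(p,T.apply(i)+s[0]) for i in c]
        col=lambda e,r:e[0,0]+(r-e[0,1])*(e[1,0]-e[0,0])/(e[1,1]-e[0,1])
        return np.r_[q[:,0].min(),q[:,0].max(),q[:,1].min(),[col(e,r) for r in (135,250) for e in st]]
    return least_squares(lambda v:model(v)-obs,[.08,0,.008,0],x_scale=.01)
E
python3 - <<'E'
from bar import *
p=np.load('w3.npy',allow_pickle=True).item()
c=lambda u,o:(u+.5)/4-.5+o
g=p['color'].mean(2)
print(g[250,255:275].astype(int),g[250,350:370].astype(int))
s=([0.59398416,-0.37395437,0.27948867],[9.91120770e-01,1.32964699e-01,-4.7e-05,-7.97e-05])
obs=np.array([c(113,230),c(567,230),c(52,30),c(147,230),c(530,230),266.5+0,360.5])
print(obs)
r=barfit(p,s,obs); print(r.x.round(4),np.degrees(r.x[3]),r.fun.round(1))
E
```

```text
[218 218 162  85  78  86  88  91  95  98  99 105 101  94 100 110 124 132
 131 133] [129 130 129 129 127 128 126 119 109  93 101 105 109 106 104  97  92  90
  87  73]
[257.875 371.375  42.625 266.375 362.125 266.5   360.5  ]
[0.0774 0.0018 0.0107 0.0056] 0.3187707806795301 [-0.7  0.7  0.  -0.9  0.9  1.9 -1.9]
```

```bash
python3 - <<'E'
from bar import *
p=np.load('w3.npy',allow_pickle=True).item()
s=([0.59398416,-0.37395437,0.27948867],[9.91120770e-01,1.32964699e-01,-4.7e-05,-7.97e-05])
obs=np.array([257.9,371.4,42.6,266.4,362.1,268.5,359.2])
r=barfit(p,s,obs); v=r.x;print(v.round(4),np.degrees(v[3]),r.fun.round(1))
# goal: tool pose putting knuckle at preview (45 mm in front, in jamb frame)
yj=np.radians(6.97); B=np.array([.6122,-.2402,.09]); jx=np.array([np.cos(yj),np.sin(yj),0])
T0=R.from_quat(s[1]); 
k=np.array([v[0],v[1],.0085])
print('bar yaw now',np.degrees(np.arctan2(*T0.apply(R.from_euler('z',v[3]).apply([1,0,0]))[1::-1])))
for off in (.045,0):
    dyaw=np.radians(15.27)-v[3]-yj  # world decrease => + about tool z
    T1=T0*R.from_euler('z',dyaw)
    pos=B-off*jx-T1.apply(k); print(off,'turn',np.degrees(dyaw),'pos',pos.round(4),'shift',T0.inv().apply(pos-np.array(s[0])).round(4)*1000)
E
```

```text
[0.0776 0.0018 0.0119 0.0034] 0.1926312140976405 [-0.2  0.1  0.  -0.4  0.6  0.6 -0.7]
bar yaw now 15.089258636194987
0.045 turn 8.107368785902363 pos [ 0.4903 -0.2536  0.0985] shift [ -68.2 -143.4  181. ]
0 turn 8.107368785902363 pos [ 0.535  -0.2481  0.0985] shift [ -23.7 -136.9  181. ]
```

Scaled: 181 mm / 1000 = 0.181, 175 mm / 1000 = 0.175, 8.1 degrees / 360 = 0.0225.

Emit:
{"name": "send_rows", "arguments": {"rows": "0 0 0.0056 -0.017 -0.036 0 -1;0 0 0.0111 -0.034 -0.072 0 -1;0 0 0.0167 -0.051 -0.108 0.02 -1;0 0 0.0225 -0.068 -0.143 0.055 -1;0 0 0.0225 -0.068 -0.143 0.1 -1;0 0 0.0225 -0.068 -0.143 0.145 -1;0 0 0.0225 -0.068 -0.143 0.175 -1;0 0 0.0225 -0.068 -0.143 0.181 -1"}}

```text
time: 6.92
eef_pos: [0.4895, -0.2531, 0.0962]
tcp_rot: [0.998, 0.063, -0.002, -0.002]
contact_force: [-0.8, 0.3, -2.8]
opening: 0.388
finger_force: 61.4
```

Emit:
{"name": "send_rows", "arguments": {"rows": "0 0 0 0 0 0 -1;0 0 0 0 0 0 -1;0 0 0 0 0 0 -1"}}

```text
time: 7.3
eef_pos: [0.4919, -0.2551, 0.1]
tcp_rot: [0.998, 0.062, 0.001, 0.001]
contact_force: [-0.4, 0.3, -2.4]
opening: 0.387
finger_force: 61.4
```

```bash
python3 - <<'E'
from h import *
p=shot('wrist','w4.png'); np.save('w4.npy',p,allow_pickle=True)
q=shot('side','s4.png'); np.save('s4.npy',q,allow_pickle=True)
s=ctrl.get_state(); print(s['time'],s['eef_pos'],s['tcp_rot'],s['contact_force'])
a=cv2.resize(p['color'][0:130,190:450,::-1],(800,400),interpolation=cv2.INTER_CUBIC)
b=proj(q,[.6,-.24,.09])[0].astype(int); print(b)
b0=q['color'][b[1]-30:b[1]+20,b[0]-40:b[0]+60,::-1]
b0=cv2.resize(b0,(400,200),interpolation=cv2.INTER_CUBIC)
cv2.imwrite('pics/m4.png',np.vstack([a,np.hstack([b0,b0*0])]))
E
```

```text
7.4 [ 0.49151261 -0.25478386  0.09935925] [9.98046864e-01 6.24631531e-02 6.89963093e-04 5.78723450e-04] [-0.01614549 -0.63289401 -1.59518033]
[299 204]
```

View pics/m4.png

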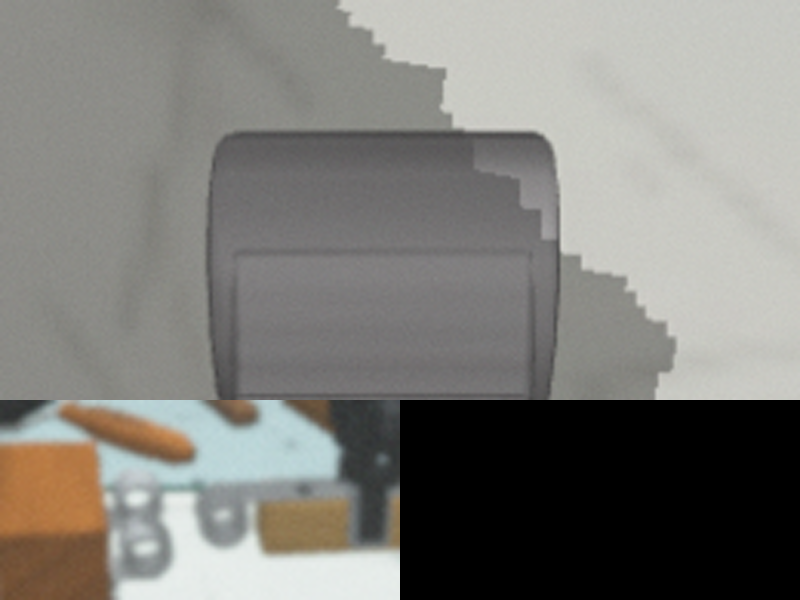

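The last picture shows the bar knuckle short of the jamb. In the wrist view it spans columns 208–560 of the enlarged crop. In the side view, at 4x, its end is at about (222,115), and the jamb knuckle ends are at (148,148) and (138,98). I'll compare these with predictions.

```bash
python3 - <<'E'
from bar import *
q=np.load('s4.npy',allow_pickle=True).item(); p=np.load('w4.npy',allow_pickle=True).item()
J=lambda X:R.from_euler('z',.1217).apply(X)+[.662,-.2346,0]
print('jamb near/far pred',proj(q,J([[-.05,.044,.09],[-.05,-.02,.09]])).round(1),'obs 295.6 210.6 / 293.1 198.1')
s=([0.49151261,-0.25478386,0.09935925],[9.98046864e-01,6.24631531e-02,6.9e-4,5.8e-4])
T=R.from_quat(s[1])
for z in (.0081,.0119):
    X=T.apply([.0776,.0018-.015,z])+s[0]; print('bar',(T.apply([.0776,.0018,z])+s[0]).round(4),proj(q,X).round(1),'obs 314.6 203.1')
g=lambda u,f,o:(u+.5)/f-.5+o
f=800/260
print('knuckle in w4',g(208,f,190),g(560,f,190),g(130,f,0), '(w3: 257.9 371.4 42.6)')
E
```

```text
jamb near/far pred [[295.5 213.2]
 [293.4 200.5]] obs 295.6 210.6 / 293.1 198.1
bar [ 0.5687 -0.2469  0.0914] [[315.1 205.6]] obs 314.6 203.1
bar [ 0.5687 -0.2469  0.0876] [[315.1 207.2]] obs 314.6 203.1
knuckle in w4 257.2625 371.6625 41.912499999999994 (w3: 257.9 371.4 42.6)
```

Emit:
{"name": "send_rows", "arguments": {"rows": "0 0 0 0.005 0 0 -1;0 0 0 0.012 0 0 -1;0 0 0 0.018 0 0 -1;0 0 0 0.023 0 0 -1;0 0 0 0.025 0 0 -1;0 0 0 0.025 0 0 -1;0 0 0 0.025 0 0 -1;0 0 0 0.025 0 0 -1"}}

```text
time: 8.4
eef_pos: [0.5157, -0.2513, 0.0983]
tcp_rot: [0.998, 0.062, -0.0, -0.0]
contact_force: [-0.1, 1.1, -2.6]
opening: 0.384
finger_force: 61.4
```

```bash
python3 - <<'E'
from bar import *
for i in range(4):
    p=shot('wrist'); s=ctrl.get_state(); T=R.from_quat(s['tcp_rot'])
    k=T.apply([.0776,.0018,.0083])+s['eef_pos']; J=R.from_euler('z',.1217)
    print(s['time'],np.array(s['eef_pos']).round(4),(J.inv().apply(k-[.6123,-.2406,.09])*1000).round(1),s['contact_force'].round(1) if hasattr(s['contact_force'],'round') else s['contact_force'], T.as_euler('ZYX',degrees=True).round(2))
np.save('w5.npy',p,allow_pickle=True)
E
```

```text
8.45 [ 0.5157 -0.2514  0.0983] [-19.6  -0.5  -0. ] [ 0.3 -0.5 -1.8] [ 7.1500e+00  1.0000e-02 -1.7999e+02]
8.5 [ 0.5157 -0.2514  0.0983] [-19.6  -0.5   0. ] [-0.  -0.3 -1.4] [   7.15    0.   -180.  ]
8.55 [ 0.5157 -0.2514  0.0983] [-19.5  -0.5   0. ] [ 0.6 -0.7 -2.1] [   7.15    0.   -180.  ]
8.6 [ 0.5158 -0.2514  0.0984] [-19.5  -0.5   0.1] [-0.2 -0.1 -2.1] [  7.16  -0.   180.  ]
```

Scaled: 19 mm / 1000 = 0.019, 17 mm / 1000 = 0.017.

Emit:
{"name": "send_rows", "arguments": {"rows": "0 0 0 0.004 0 0 -1;0 0 0 0.009 0 0 -1;0 0 0 0.014 0 0 -1;0 0 0 0.017 0 0 -1;0 0 0 0.019 0 0 -1;0 0 0 0.019 0 0 -1;0 0 0 0.019 0 0 -1;0 0 0 0.019 0 0 -1"}}

```text
time: 9.6
eef_pos: [0.5346, -0.249, 0.0983]
tcp_rot: [0.998, 0.062, -0.0, -0.0]
contact_force: [-0.0, 0.6, -2.2]
opening: 0.384
finger_force: 61.4
```

```bash
python3 - <<'E'
from bar import *
p=shot('wrist'); q=shot('side'); s=ctrl.get_state(); T=R.from_quat(s['tcp_rot'])
np.save('w6.npy',p,allow_pickle=True);np.save('s6.npy',q,allow_pickle=True)
k=T.apply([.0776,.0018,.0083])+s['eef_pos']; J=R.from_euler('z',.1217)
print(s['time'],(J.inv().apply(k-[.6123,-.2406,.09])*1000).round(1),s['contact_force'],s['finger_force'])
a=cv2.resize(p['color'][0:130,190:450,::-1],(600,300),interpolation=cv2.INTER_CUBIC)
b=cv2.resize(q['color'][184:221,275:350,::-1],(600,296),interpolation=cv2.INTER_CUBIC)
cv2.imwrite('pics/m6.png',np.vstack([a,b]))
E
```

```text
9.7 [-0.5 -0.5  0.1] [-0.62504454 -0.07852815 -1.76927389] 61.413127183914185
```

View pics/m6.png

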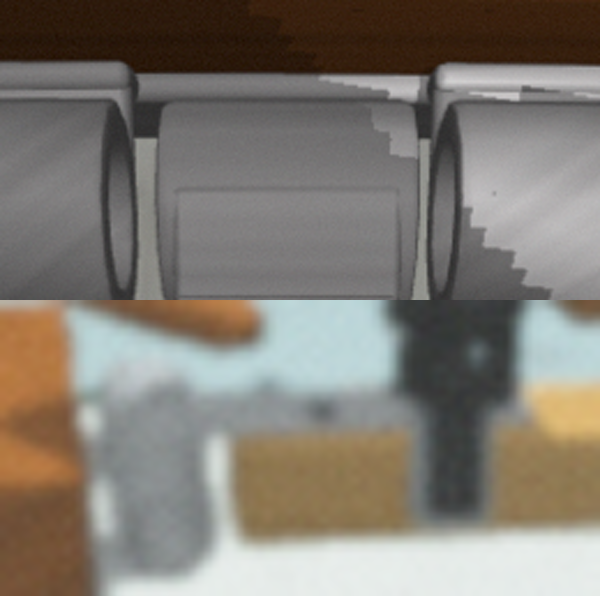

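The wrist view shows the bar knuckle (columns 158–418) centred to about 0.6 mm between the jamb knuckles (end centres 118 and 447). The top edges agree within 2 px (rows 100–102). The side view shows the knuckles in line, and there is no contact force, so I'll hand in.

```bash
python3 -c "
from plant import ctrl
print(ctrl.sign_off())"
```

```text
the job is handed in; nothing more can be done
None
```

The hinge bar is held still and level in the jamb gap, its bore in line with the jamb bore to about 1 mm by my last camera check and with no sign of contact; the job is handed in, and no verdict came back.

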